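# Load two test cassettes into the sprung magazine and set the feed lever

### The arm

A 7-joint arm with a two-finger parallel gripper is mounted at the origin on the work surface. World frame = base frame: x ahead of the robot, y to its left, z up, the work surface at z = 0. Lengths are in m, angles in rad, forces in N, time in s.
With the tool pointing down it reaches from about 0.4 to 0.925 m from the base axis. Payload 4.1 kg.
Tool frame: the origin (TCP) lies at the centre of the arm's flange, where the gripper is bolted on; the fingertips stand ahead of it and the grasp point (between the pads) lies 155 mm ahead of it (tips_ahead is the z of the fingertips in the tool frame, in m); z points along the fingers, y is the line along which they close (so a half turn about z gives the same grasp; the last joint's range is limited). The gripper opens to 85 mm and grips with 20 to 120 N. Pads are 22 mm wide; open, the fingers measure 114 mm over their backs; the gripper's body (76 mm by 85 mm) begins 54 mm behind the grasp point. The pads swing forward as they close: fully open they stand 13 mm farther back than shut.
Start: joints at [-1.256, 0.398, 0.045, 1.537, -0.019, 1.207, -0.051], TCP at [0.261, 0.595, 0.405] pointing down, gripper open.
Joint ranges: [-2.82, 2.82], [-0.49, 2.23], [-1.37, 1.46], [0, 2.46], [-1.36, 4.5], [0.23, 2], [-2.94, 2.94]. Speed limits (rad/s): [2.57, 2.57, 3.14, 3.14, 3.14, 3.14, 3.14].

### API

Orientations are given as a unit quaternion [x, y, z, w].
In Python, from station import sense, snapshot, get_calibration, finish_job, tips_ahead gives the robot as it stands.
- The arm moves only by the tool jog_arm, never from a script. Its argument "targets" is a list of rows, each an object with "dp": the shift along the tool's x, y, z normalised to -1 to 1, where 1 is 0.1 m, a list of three; "angular": the turn, a rotation vector about the tool's x, y, z normalised to -1 to 1, where 1 is 180 degrees, a list of three; "gripper": the opening, from -1 (shut) to 1 (fully open). In form: [{"dp": [x, y, z], "angular": [wx, wy, wz], "gripper": gripper}, ...]. A call has 1 to 12 rows; each row is the pose to reach, as a shift and turn from the pose commanded when the call began, along the tool's axes at that moment, turning the shorter way round; what a row does not reach only later rows make up. A row lasts 1/8 s, in which the tool goes at most 62.5 mm and 10.7 degrees, less where a joint would pass 70% of its speed; a pose out of reach is approached as far as the arm can. A call with a number of a shift or a turn outside -1 to 1 is refused whole. A call with a gripper value outside its range is refused whole. The fingers move at their own pace and stop on an object; the grip force is fixed at half the most. Time passes only in rows, so rows that repeat a pose let the fingers close. It gives the time, the measured TCP pose, the force, the opening and the grip force at its end, in the units of the state.
- sense(): the state, without advancing time (a new reading comes with each control period).
- snapshot(name): name is "side" or "top" or "wrist"; returns (picture, depth): 420x560x3 uint8, red, green, blue; 420x560 float32, m along the optical axis (not along the pixel's ray), 0 where there is no reading.
- get_calibration(name): a dict with "fx", "fy", "cx", "cy" (pixels), "world_from_camera" (4x4, takes a point from camera to world coordinates). Camera axes: x right, y down, z forward; pixel columns grow to the right and rows downward; lengths in m; the calibration is good to about 2 mm. A picture is of the moment at which its call begins: read the wrist's pose just before it. get_calibration takes no time and is no camera call; for the wrist camera it gives the pose at the moment of the call.
- finish_job(): hands the job in; it is judged then, once.
The state is a dict: "time": time; "q": joint angles; "joint_velocities": joint speeds; "joint_torque": joint torques, N m; "position": TCP position; "tcp_rot": TCP orientation; "wrist_force": force on the tool from outside, world axes, zero at the start; "ft_torque": the same for the moment, N m; "opening": finger opening in m; "finger_force": force on a finger pad.
Only numpy, scipy, OpenCV 4.12 (cv2) and the standard library are available. Lean on these libraries where they do the work, as an engineer would, in place of code of your own. Each camera call takes 0.05 s, during which the arm holds its last target. There are 200 camera calls.

### The job

Load the analyser's spring-fed stack magazine: first press the orange test cassette down, flat, until it stays held under the two steel catches, then press the blue one down on top of it until the catches hold that too. Then swing the red-knobbed feed lever so that its pointer lines up with the green mark on the dial, let go, and leave the tube rack, the amber bottle and the green slide box as they are.

Things in the scene. Friction and masses are not known exactly. Their poses are not given: they have to be found in the camera images.
- loader: the fixed loader unit on the bench: white base plate 160 mm (x) by 330 mm (y), 12 mm thick; origin on the bench, z up. It carries the stack magazine (centre at local y = +85 mm) and the light grey feed dial, a drum 180 mm across whose top is 46 mm above the bench (centre at local y = -100 mm).
- magazine_mouth (a point): centre of the magazine's mouth, 108 mm above the bench. The magazine is an upright well, 69 (x) by 43 mm (y) inside: four clear corner posts with flared grey lead-ins up to 119 mm. Both y sides are open from top to bottom over 34 mm for fingers, with 30 mm free outside them above 46 mm height. A cassette goes in flat, its length along the loader's x, either end first.
- magazine_seat (a point): centre of the magazine at the level of the catches' underside, 86 mm above the bench; axes as the loader. Push a cassette's top 3 to 6 mm below this and the catches snap over it; let go and the spring lifts the stack against them. Then the top cassette's underside is 14 mm below this point, that of the one beneath it 28 mm below.
- catch_near (a joint): sprung steel catch, 22 mm wide, in the -x end of the magazine: metres pushed outward, 0 = sprung in, 5.5 mm into the well. Its top slopes from 102 mm height down to its tip at 88 mm, so a cassette first rests on the slopes, underside about 96 mm above the bench; pushing it down (10 to 20 N in all) forces the catches out.
- catch_far (a joint): the same catch in the +x end of the magazine.
- follower (a joint): yellow spring plate (60 x 34 mm) in the magazine on which the stack stands: metres pushed down; 0 = top of its travel (plate 80 mm above the bench, 6 mm below the catches), end stop at 0.034; about 3 N at 0 rising by 1.5 N for each 10 mm. About 0.008 with one cassette caught, 0.022 with two.
- cassette_orange: orange plastic test cassette, a flat block 66 mm (x) by 40 mm (y) by 14 mm high, about 40 g, lying flat with its white label up; origin at the centre of its underside.
- cassette_blue: blue plastic test cassette, same form and size: 66 (x) by 40 (y) by 14 mm; origin at the centre of its underside.
- feed_pivot (a point): pivot of the feed lever, at the centre of the dial's top, 46 mm above the bench; axes as the loader.
- feed_lever (a joint): angle of the feed lever about the vertical pivot, rad, 0 to 2.0: at 0 it points along the loader's -x, growing anticlockwise seen from above (so towards the loader's -y). It stays where it is left (about 1 N at the knob moves it).
- feed_lever_knob (a point): centre of the lever's red upright cylindrical knob, 18 mm in diameter, 60 mm from the pivot; this point is 100 mm above the bench, the knob runs from 58 to 100 mm. Its x axis points from the knob to the pivot. A thin red pointer continues the lever outward beyond the knob.
- feed_mark (a joint): angle of the green mark on the dial's rim, on the same scale and zero as feed_lever; it cannot be touched.
- feed_mark_tip (a point): middle of the green mark (22 mm long, 12 mm wide), on the dial's top 81 mm from the pivot; its x axis points towards the pivot.
- tube_rack: white rack 60 x 120 x 45 mm with four capped tubes up to 94 mm high; origin under its centre. Leave alone.
- reagent_bottle: amber bottle, 52 mm across, 85 mm high; origin under its centre. Leave alone.
- slide_box: flat green box 85 x 60 x 30 mm; origin under its centre. Leave alone.

How it is judged:
By the outcome, as a careful person would: the job done as asked, in the order asked, and still so for the second after the job is handed in, with the robot touching nothing.
It also fails if it takes over 69 s, if anything falls off the work surface, if the arm or the gripper's body presses on something with over 40 N, if the wrist force passes 120 N, or if a joint passes its speed limit or range.

## Working session

There is one attempt and no reset: what is moved stays moved. The work goes in short steps, Python scripts to look and compute and a tool call to move; the robot and the scene stay as the last step left them, time stands still between calls to the robot, and variables do not carry over. Pictures are saved under pics/ and viewed, at most 12 in all, crops included, and the job is handed in when it is done.

Besides the shell and the picture viewer there is one more tool, called after ">>>" in YAML: its name, and indented under it one key for each argument. jog_arm: Moves the arm, as the interface text tells. Its arguments: {"type":"object","properties":{"targets":{"type":"array","items":{"type":"object","properties":{"dp":{"type":"array","items":{"type":"number","minimum":-1,"maximum":1}},"angular":{"type":"array","items":{"type":"number","minimum":-1,"maximum":1}},"gripper":{"type":"number"}}}}},"required":["targets"]}

```bash
ls; mkdir -p pics; cat > h.py <<'E'
import numpy as np,cv2
from station import *
def grab(n,save=None):
    c=get_calibration(n); p,d=snapshot(n)
    if save: cv2.imwrite('pics/'+save,p[:,:,::-1])
    v,u=np.mgrid[0:420,0:560]
    P=np.stack([(u-c['cx'])/c['fx']*d,(v-c['cy'])/c['fy']*d,d,np.ones_like(d)],-1)@np.array(c['world_from_camera']).T
    return p,d,P[...,:3]
E
python3 - <<'E'
from h import *
p,d,P=grab('top','top1.png'); np.savez('top1.npz',p=p,P=P,d=d)
p,d,P=grab('side','side1.png'); np.savez('side1.npz',p=p,P=P,d=d)
s=sense();print(s['position'],s['tcp_rot'],s['opening'],s['time'],tips_ahead)
c=get_calibration('top');print(c)
E
```

```text
pics
[0.26118874 0.5949152  0.40375548] [ 2.05346123e-01  9.78688999e-01 -8.91713943e-04 -1.36142677e-04] 0.08520669497677434 0.1 0.1734
{'fx': 443.4642312158289, 'fy': 443.4642312158289, 'cx': 280.2329180351975, 'cy': 219.2984115248864, 'world_from_camera': array([[-0.01532499, -0.99834143,  0.05549356,  0.44979597],
       [-0.99977518,  0.0161131 ,  0.01378232, -0.02778199],
       [-0.01465363, -0.05526987, -0.99836392,  1.29841598],
       [ 0.        ,  0.        ,  0.        ,  1.        ]])}
```

View pics/top1.png

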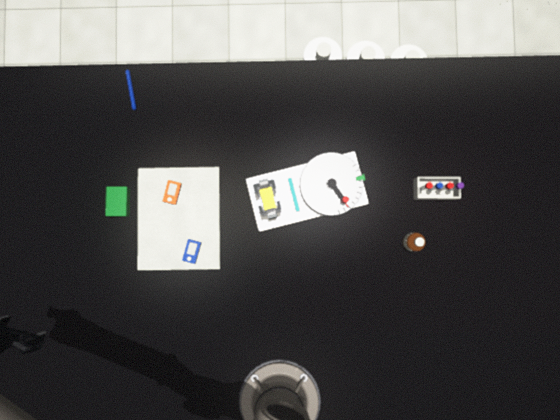

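View pics/side1.png

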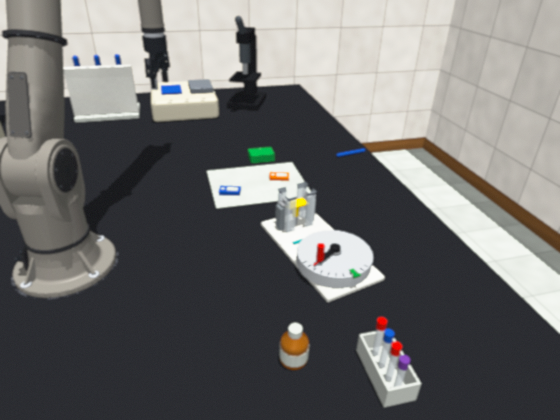

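The top view shows the orange cassette at (172,192), blue at (192,251), magazine at (267,199), dial centre near (332,184), knob at (346,200) and green mark at (361,178). The side view agrees with this.

```bash
python3 - <<'E'
from h import *
z=np.load('top1.npz');p=z['p'];P=z['P']
hsv=cv2.cvtColor(p,cv2.COLOR_RGB2HSV);H,S,V=[hsv[...,i].astype(int) for i in range(3)]
c=get_calibration('top');T=np.array(c['world_from_camera'])
def ray(u,v,zz):
    d=T[:3,:3]@np.array([(u-c['cx'])/c['fx'],(v-c['cy'])/c['fy'],1]);return T[:3,3]+d*(zz-T[2,3])/d[2]
def box(u0,u1,v0,v1):
    m=np.zeros(H.shape,bool);m[v0:v1,u0:u1]=1;return m
def rep(n,m,zz):
    v,u=np.nonzero(m);w=np.array([ray(a,b,zz) for a,b in zip(u,v)])[:,:2]
    r=cv2.minAreaRect((w*1000).astype(np.float32));print(n,m.sum(),'cen',w.mean(0).round(4),'rect',np.round(r[0],1),np.round(r[1],1),round(r[2],1),'z',np.median(P[m][:,2]).round(4))
    return w
rep('or',box(155,190,170,212)&(H>4)&(H<22)&(S>100),.014)
rep('bl',box(175,210,232,270)&(H>100)&(H<125)&(S>100),.014)
rep('knob',box(335,355,190,212)&((H<6)|(H>174))&(S>120),.1)
rep('mark',box(350,375,165,190)&(H>45)&(H<85)&(S>100),.046)
rep('yel',box(245,290,170,225)&(H>22)&(H<35)&(S>100),.08)
m=box(235,380,140,240)&(P[...,2]>.004)
Pz=P[...,2]
rep('plate',m&(abs(Pz-.012)<.006)&(V>120),.012)
rep('loaderall',box(235,380,140,240)&(V>90)&(Pz<.06),.012)
rep('drum',m&(abs(Pz-.046)<.006),.046)
print(np.median(Pz[260:300,250:300]))
# posts
rep('posts',box(235,300,160,235)&(Pz>.09),.115)
a=cv2.resize(p[140:240,235:385],None,fx=5,fy=5,interpolation=cv2.INTER_CUBIC);cv2.imwrite('pics/crop1.png',a[:,:,::-1])
E
```

```text
or 182 cen [0.6046 0.3059] rect [606.6 306.3] [40.  64.2] 75.8 z 0.0138
bl 147 cen [0.4305 0.2495] rect [433.3 249.6] [37.7 62.7] 73.6 z 0.0131
knob 28 cen [ 0.5681 -0.1861] rect [ 568.6 -186.1] [13.4 13.5] 44.0 z 0.0987
mark 29 cen [ 0.6353 -0.2412] rect [ 637.3 -240. ] [19.9 14.3] 89.0 z 0.0482
yel 230 cen [0.5782 0.0244] rect [577.   24.7] [58.7 32.5] 10.4 z 0.0796
plate 2438 cen [ 0.5862 -0.0377] rect [599.  -89.7] [167.6 329.3] 13.0 z 0.0118
loaderall 5897 cen [ 0.6068 -0.1011] rect [607.5 -90.6] [188.9 342.6] 13.3 z 0.0405
drum 2860 cen [ 0.6195 -0.1549] rect [ 590.4 -106.8] [178.  299.8] 29.3 z 0.0458
-0.0005044697072916771
posts 280 cen [0.5795 0.0225] rect [585.    4.4] [158.3 172.4] 79.9 z 0.1145
```

View pics/crop1.png

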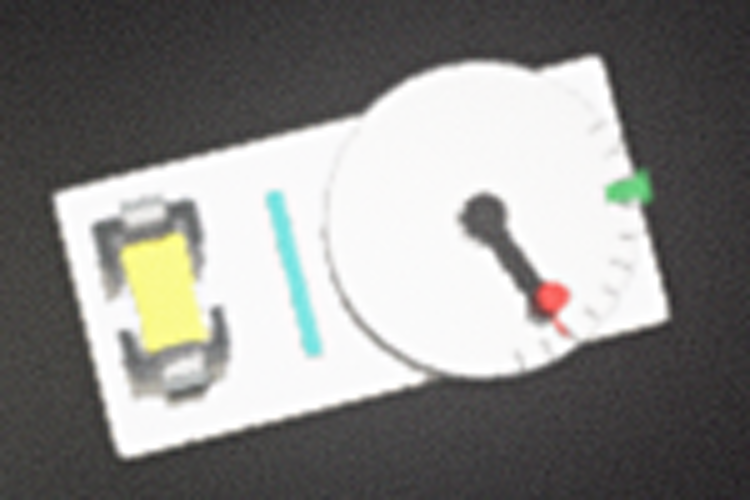

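The crop shows the magazine at the left (yellow plate at (165,290)), pivot at (485,215), knob at (552,297) and mark at (630,188). Yaw is about +13°. I'll now write a planner and move to the cassettes for a wrist view.

```bash
cat >> h.py <<'E'
from scipy.spatial.transform import Rotation as R
def Rdes(yaw): # tool y at world angle yaw(deg), z down
    a=np.radians(yaw);y=np.array([np.cos(a),np.sin(a),0]);z=np.array([0,0,-1.]);return R.from_matrix(np.stack([np.cross(y,z),y,z],1))
def plan(x,y,z,yaw,pos=None,rot=None):
    s=sense();pos=s['position'] if pos is None else np.array(pos)
    r=R.from_quat(s['tcp_rot']) if rot is None else rot
    dp=r.inv().apply(np.array([x,y,z])-pos)/.1;best=min([(r.inv()*Rdes(yy)).as_rotvec()/np.pi for yy in (yaw,yaw+180)],key=np.linalg.norm)
    print('dp',dp.round(3),'ang',best.round(4),'pos',s['position'].round(4),'t',round(s['time'],2),'op',round(s['opening'],4),'F',np.round(s['wrist_force'],1))
E
python3 - <<'E'
from h import *
s=sense();r=R.from_quat(s['tcp_rot']);c=get_calibration('wrist');T=np.array(c['world_from_camera'])
print('cam in tool',r.inv().apply(T[:3,3]-s['position']).round(4));print((r.inv().as_matrix()@T[:3,:3]).round(3),c['fx'],c['cx'],c['cy'])
plan(.6055,.306,.33,75.8)
E
```

```text
cam in tool [ 0.0834 -0.0007  0.0315]
[[-0.    -0.946 -0.325]
 [ 1.    -0.    -0.   ]
 [ 0.    -0.325  0.946]] 326.9433177495777 278.4653517897486 211.3878428142942
dp [-4.314 -1.26   0.74 ] ang [-0.0006 -0.     -0.0528] pos [0.2612 0.5949 0.4038] t 0.1 op 0.0852 F [ 0.4  0.5 -0.6]
```

>>> jog_arm:
  targets:
    - {"dp":[-1,-0.29,0.17],"angular":[0,0,0],"gripper":1}
    - {"dp":[-1,-0.29,0.17],"angular":[0,0,0],"gripper":1}

```text
time: 0.35
position: [0.343, 0.5265, 0.3868]
tcp_rot: [0.206, 0.979, -0.001, 0.001]
wrist_force: [-0.0, -0.2, 0.3]
opening: 0.0853
finger_force: 0.0
```

>>> jog_arm:
  targets:
    - {"dp":[-1,-0.29,0.17],"angular":[0,0,0],"gripper":1}
    - {"dp":[-1,-0.29,0.17],"angular":[0,0,0],"gripper":1}

```text
time: 0.6
position: [0.4234, 0.4589, 0.3699]
tcp_rot: [0.207, 0.978, -0.001, 0.0]
wrist_force: [-1.1, 0.8, -0.5]
opening: 0.0857
finger_force: 0.0
```

>>> jog_arm:
  targets:
    - {"dp":[-1,-0.29,0.17],"angular":[0,0,0],"gripper":1}
    - {"dp":[-1,-0.29,0.17],"angular":[0,0,0],"gripper":1}

```text
time: 0.85
position: [0.5031, 0.3921, 0.3529]
tcp_rot: [0.207, 0.978, -0.001, 0.0]
wrist_force: [-0.1, 0.5, -0.7]
opening: 0.0856
finger_force: 0.0
```

>>> jog_arm:
  targets:
    - {"dp":[-1,-0.29,0.17],"angular":[0,0,0],"gripper":1}
    - {"dp":[-1,-0.29,0.17],"angular":[0,0,0],"gripper":1}

```text
time: 1.1
position: [0.5828, 0.3253, 0.3358]
tcp_rot: [0.207, 0.978, -0.001, 0.0]
wrist_force: [1.2, -0.2, -0.7]
opening: 0.0857
finger_force: 0.0
```

>>> jog_arm:
  targets:
    - {"dp":[-0.31,-0.1,0.06],"angular":[0,0,-0.053],"gripper":1}
    - {"dp":[-0.31,-0.1,0.06],"angular":[0,0,-0.053],"gripper":1}
    - {"dp":[-0.31,-0.1,0.06],"angular":[0,0,-0.053],"gripper":1}
    - {"dp":[-0.31,-0.1,0.06],"angular":[0,0,-0.053],"gripper":1}

```text
time: 1.6
position: [0.6042, 0.3083, 0.3308]
tcp_rot: [0.122, 0.993, 0.001, -0.0]
wrist_force: [-0.7, -0.2, 0.7]
opening: 0.0854
finger_force: 0.0
```

```bash
cat >> h.py <<'E'
def fit(p,P,h0,h1,smin,z,cam=None,win=None):
    hsv=cv2.cvtColor(p,cv2.COLOR_RGB2HSV);H,S,V=[hsv[...,i].astype(int) for i in range(3)]
    m=((H>=h0)&(H<=h1)&(S>smin)&(V>60)).astype(np.uint8)
    if win: k=np.zeros_like(m);k[win[2]:win[3],win[0]:win[1]]=1;m&=k
    n,l,st,_=cv2.connectedComponentsWithStats(m);i=1+st[1:,4].argmax();m=l==i
    T=np.array(cam['world_from_camera']);v,u=np.nonzero(m)
    d=np.stack([(u-cam['cx'])/cam['fx'],(v-cam['cy'])/cam['fy'],np.ones(len(u))],1)@T[:3,:3].T
    w=T[:3,3]+d*((z-T[2,3])/d[:,2])[:,None]
    r=cv2.minAreaRect((w[:,:2]*1000).astype(np.float32))
    print('rect',np.round(r[0],1),np.round(r[1],1),round(r[2],2),'n',m.sum(),'px',st[i][:4],'z',np.median(P[m][:,2]).round(4));return m,w
E
python3 - <<'E'
from h import *
c=get_calibration('wrist');p,d,P=grab('wrist','w1.png')
fit(p,P,4,22,110,.014,c);plan(.605,.306,.33,75.8);fit(p,P,100,125,110,.014,c)
E
```

```text
rect [604.9 307. ] [38.8 65.5] 75.66 n 1898 px [256 162  45  70] z 0.0132
dp [-0.013 -0.02   0.009] ang [ 0.0003 -0.0002  0.0009] pos [0.6042 0.3083 0.3309] t 1.65 op 0.0852 F [-0.2  0.  -0.1]
rect [447.3 246.5] [40.9 35.7] 74.65 n 1329 px [124   0  55  53] z 0.0133
```

View pics/w1.png

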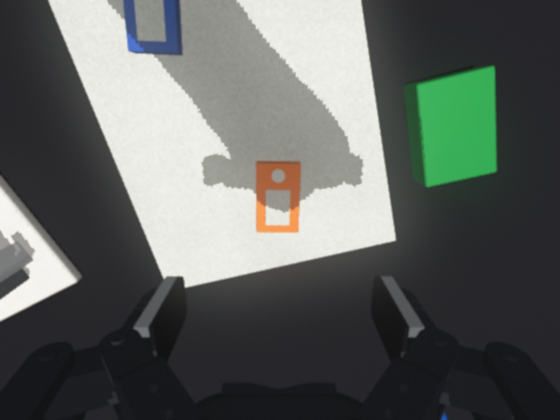

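The wrist picture shows the orange cassette centred at (278,197), the fingers open at (165,290) and (395,290), and blue at the top. Next I'll measure the tip heights and plan the descent.

```bash
python3 - <<'E'
from h import *
p,d,P=grab('wrist');s=sense();r=R.from_quat(s['tcp_rot'])
Q=r.inv().apply((P-s['position']).reshape(-1,3)).reshape(P.shape)
for u0,u1 in((130,190),(370,430)):
    q=Q[270:420,u0:u1].reshape(-1,3);dd=d[270:420,u0:u1].ravel();q=q[(dd>.03)&(q[:,2]<.2)&(abs(q[:,1])<.07)]
    print(np.percentile(q[:,2],[50,90,98,99.8]).round(4),'y',q[q[:,2]>np.percentile(q[:,2],95)].mean(0).round(4))
plan(.605,.307,.225,75.7);plan(.605,.307,.175,75.7)
E
```

```text
[0.1119 0.1481 0.1569 0.1605] y [ 0.0029 -0.0445  0.1564]
[0.1116 0.1478 0.1567 0.1603] y [0.0031 0.0433 0.1563]
dp [-0.009 -0.009  1.06 ] ang [ 0.0002 -0.0001  0.0014] pos [0.6044 0.308  0.331 ] t 1.7 op 0.085 F [0.7 0.3 0.2]
dp [-0.009 -0.009  1.56 ] ang [ 0.0002 -0.0001  0.0014] pos [0.6044 0.308  0.331 ] t 1.7 op 0.085 F [0.7 0.3 0.2]
```

>>> jog_arm:
  targets:
    - {"dp":[0,-0.02,0.9],"angular":[0,0,0],"gripper":0.45}
    - {"dp":[0,-0.02,0.9],"angular":[0,0,0],"gripper":0.45}
    - {"dp":[0,-0.02,0.9],"angular":[0,0,0],"gripper":0.45}
    - {"dp":[0,-0.02,0.9],"angular":[0,0,0],"gripper":0.45}

```text
time: 2.2
position: [0.6054, 0.3054, 0.2425]
tcp_rot: [0.123, 0.992, 0.001, 0.001]
wrist_force: [-0.9, 0.6, -0.0]
opening: 0.0615
finger_force: 0.0
```

```bash
python3 - <<'E'
from h import *
c=get_calibration('wrist');p,d,P=grab('wrist','w2.png');s=sense();r=R.from_quat(s['tcp_rot'])
fit(p,P,4,22,110,.014,c)
Q=r.inv().apply((P-s['position']).reshape(-1,3)).reshape(P.shape)
m=(d>.03)&(abs(abs(Q[...,1])-.035)<.012)&(Q[...,2]>.12)&(Q[...,2]<.2)&(abs(Q[...,0])<.02)
for sg in(-1,1):
    q=Q[m&(np.sign(Q[...,1])==sg)];print(len(q),np.percentile(q[:,2],[50,90,98,99.8]).round(4),q.mean(0).round(4))
plan(.605,.307,.175,75.7)
E
```

```text
rect [604.2 306.9] [39.  67.4] 75.37 n 3856 px [250 181  63  97] z 0.0132
3157 [0.1399 0.1593 0.1655 0.1687] [ 0.0066 -0.0359  0.1407]
3226 [0.1395 0.1591 0.1653 0.1687] [0.0066 0.0343 0.1404]
dp [0.012 0.013 0.68 ] ang [0.0009 0.0009 0.0009] pos [0.6056 0.3054 0.243 ] t 2.25 op 0.0622 F [ 0.4 -0.2 -0.3]
```

View pics/w2.png

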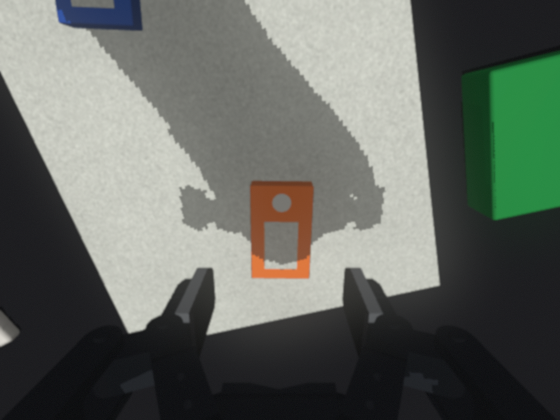

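The cassette sits between the fingers at (281,230). I'll descend and grip.

>>> jog_arm:
  targets:
    - {"dp":[0.01,0.013,0.5],"angular":[0.001,0.001,0.001],"gripper":0.3}
    - {"dp":[0.01,0.013,0.685],"angular":[0.001,0.001,0.001],"gripper":0.3}
    - {"dp":[0.01,0.013,0.685],"angular":[0.001,0.001,0.001],"gripper":0.3}
    - {"dp":[0.01,0.013,0.685],"angular":[0.001,0.001,0.001],"gripper":-1}
    - {"dp":[0.01,0.013,0.685],"angular":[0.001,0.001,0.001],"gripper":-1}
    - {"dp":[0.01,0.013,0.685],"angular":[0.001,0.001,0.001],"gripper":-1}
    - {"dp":[0.01,0.013,0.685],"angular":[0.001,0.001,0.001],"gripper":-1}
    - {"dp":[0.01,0.013,0.685],"angular":[0.001,0.001,0.001],"gripper":-1}
    - {"dp":[0.01,0.013,0.685],"angular":[0.001,0.001,0.001],"gripper":-1}

```text
time: 3.38
position: [0.6051, 0.3064, 0.1743]
tcp_rot: [0.125, 0.992, -0.0, -0.0]
wrist_force: [-1.2, 0.4, 6.2]
opening: 0.0386
finger_force: 62.6
```

```bash
python3 - <<'E'
from h import *
plan(.625,.034,.36,103)
E
```

```text
dp [-0.867 -2.591 -1.855] ang [-0.0002 -0.0003 -0.152 ] pos [0.6051 0.3064 0.1743] t 3.38 op 0.0386 F [-1.2  0.4  6.2]
```

>>> jog_arm:
  targets:
    - {"dp":[0,0,-0.5],"angular":[0,0,0],"gripper":-1}
    - {"dp":[-0.1,-0.3,-1],"angular":[0,0,0],"gripper":-1}
    - {"dp":[-0.2,-0.6,-1],"angular":[0,0,0],"gripper":-1}

```text
time: 3.75
position: [0.6109, 0.2435, 0.2779]
tcp_rot: [0.124, 0.992, 0.001, 0.003]
wrist_force: [0.8, -0.7, -1.7]
opening: 0.0383
finger_force: 61.9
```

>>> jog_arm:
  targets:
    - {"dp":[-0.33,-1,-0.43],"angular":[0,0,0],"gripper":-1}
    - {"dp":[-0.33,-1,-0.86],"angular":[0,0,0],"gripper":-1}
    - {"dp":[-0.33,-1,-0.86],"angular":[0,0,0],"gripper":-1}

```text
time: 4.12
position: [0.6179, 0.1341, 0.3626]
tcp_rot: [0.128, 0.992, -0.001, 0.002]
wrist_force: [-1.2, 0.2, -0.5]
opening: 0.0388
finger_force: 61.9
```

>>> jog_arm:
  targets:
    - {"dp":[-0.34,-0.99,0],"angular":[0,0,-0.05],"gripper":-1}
    - {"dp":[-0.34,-0.99,0],"angular":[0,0,-0.1],"gripper":-1}
    - {"dp":[-0.34,-0.99,0],"angular":[0,0,-0.152],"gripper":-1}
    - {"dp":[-0.34,-0.99,0],"angular":[0,0,-0.152],"gripper":-1}
    - {"dp":[-0.34,-0.99,0],"angular":[0,0,-0.152],"gripper":-1}

```text
time: 4.75
position: [0.6248, 0.0357, 0.3583]
tcp_rot: [-0.113, 0.994, -0.0, -0.002]
wrist_force: [1.1, 0.6, 0.1]
opening: 0.0383
finger_force: 61.9
```

```bash
python3 - <<'E'
from h import *
c=get_calibration('wrist');p,d,P=grab('wrist','w3.png');s=sense();np.savez('w3.npz',p=p,P=P,d=d,T=c['world_from_camera'],pos=s['position'],rot=s['tcp_rot'])
print('mag plate');fit(p,P,22,35,100,.08,c);print('cass');fit(p,P,4,20,110,s['position'][2]-.16,c)
plan(.578,.024,.36,103)
E
```

```text
mag plate
rect [576.   22.1] [59.1 33.5] 13.98 n 3528 px [253 107  47  80] z 0.0793
cass
rect [622.4  34.2] [69.9 40.3] 13.01 n 8346 px [232 218  94 136] z 0.1971
dp [ 0.483 -0.008 -0.014] ang [-0.0002 -0.0015  0.0003] pos [0.6249 0.0356 0.3584] t 4.8 op 0.038 F [-0.6 -0.6 -0.2]
```

View pics/w3.png

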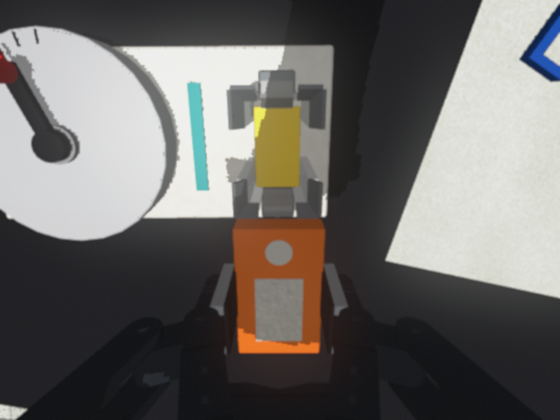

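The wrist view shows the orange cassette held squarely at (278,285), and the magazine with its yellow plate at (277,147). I'll refine the magazine's centre and yaw from the posts and base plate.

```bash
python3 - <<'E'
from h import *
z=np.load('w3.npz');p,P,d=z['p'],z['P'],z['d']
box=np.zeros(d.shape,bool);box[60:222,215:340]=1
Z=P[...,2]
def ext(m,a):
    a=np.radians(a);q=P[m][:,:2]-[.578,.024]
    return np.stack([q@[np.cos(a),np.sin(a)],q@[-np.sin(a),np.cos(a)]],1)*1000
m=box&(Z>.100)&(Z<.125)
for a in (13,13.5,14):
    q=ext(m,a);print(a,len(q),'x',np.percentile(q[:,0],[.5,2,98,99.5]).round(1),'y',np.percentile(q[:,1],[.5,2,98,99.5]).round(1),end=' ')
    L=q[:,0]<0
    for n,k in(('near',L),('far',~L)):
        w=q[k];print(n,'y',np.percentile(w[:,1],[1,99]).round(1),end=' ')
    print()
r=cv2.minAreaRect((P[m][:,:2]*1000).astype(np.float32));print(r)
# base plate edges: +x edge (image top) and left(+y) edge via white mask at z~.012
w=(abs(Z-.012)<.005)&(p.min(-1)>60)
q=ext(w,13)
# top edge: per column first row
pts=[]
for u in range(150,325):
    v=np.nonzero(w[30:70,u])[0]
    if len(v):pts.append(P[30+v[0],u,:2])
pts=np.array(pts)*1000;l=cv2.fitLine(pts.astype(np.float32),cv2.DIST_HUBER,0,.01,.01).ravel();print('x-edge dir',np.degrees(np.arctan2(l[1],l[0])),'pt',l[2:])
pts=[]
for v in range(50,210):
    u=np.nonzero(w[v,300:345])[0]
    if len(u):pts.append(P[v,300+u[-1],:2])
pts=np.array(pts)*1000;l=cv2.fitLine(pts.astype(np.float32),cv2.DIST_HUBER,0,.01,.01).ravel();print('y-edge dir',np.degrees(np.arctan2(l[1],l[0])),'pt',l[2:])
print('yellow centre in 13.5 frame',ext(np.ones(1,bool),13) if 0 else '')
a=cv2.resize(p[50:225,205:350],None,fx=4,fy=3.4);
E
```

```text
13 3716 x [-44.8 -44.3  38.5  39.5] y [-31.4 -30.7  28.2  28.7] near y [-31.3  28.4] far y [-30.8  28.7] 
13.5 3716 x [-45.  -44.4  38.6  39.6] y [-31.2 -30.7  28.3  28.8] near y [-31.1  28.6] far y [-31.   28.4] 
14 3716 x [-45.1 -44.5  38.6  39.7] y [-31.2 -30.6  28.3  29. ] near y [-30.8  28.9] far y [-31.3  28.3] 
((575.783203125, 22.181568145751953), (85.45437622070312, 60.57990264892578), 13.350051879882812)
x-edge dir -77.11144 pt [509.94214  -42.706028]
y-edge dir 13.357645 pt [559.08954  68.92188]
yellow centre in 13.5 frame
```

```bash
python3 - <<'E'
from h import *
plan(.5764,.0232,.305,103.3)
E
```

```text
dp [ 0.498 -0.012  0.536] ang [-0.0002 -0.0015 -0.0014] pos [0.6249 0.0356 0.3584] t 4.8 op 0.038 F [-0.6 -0.6 -0.2]
```

>>> jog_arm:
  targets:
    - {"dp":[0.4,-0.01,0.1],"angular":[0,0,0],"gripper":-1}
    - {"dp":[0.498,-0.012,0.5],"angular":[0,-0.0015,-0.0014],"gripper":-1}
    - {"dp":[0.498,-0.012,0.536],"angular":[0,-0.0015,-0.0014],"gripper":-1}
    - {"dp":[0.498,-0.012,0.536],"angular":[0,-0.0015,-0.0014],"gripper":-1}

```text
time: 5.3
position: [0.5774, 0.0224, 0.306]
tcp_rot: [-0.116, 0.993, -0.001, 0.001]
wrist_force: [0.4, -0.1, 0.7]
opening: 0.0385
finger_force: 61.9
```

```bash
python3 - <<'E'
from h import *
c=get_calibration('wrist');p,d,P=grab('wrist','w4.png');s=sense();np.savez('w4.npz',p=p,P=P,d=d,T=c['world_from_camera'],pos=s['position'],rot=s['tcp_rot'])
print('cass');fit(p,P,4,20,110,s['position'][2]-.1605,c)
plan(.5764,.0232,.305,103.3)
Z=P[...,2];m=(Z>.100)&(Z<.121)&(d>.05)&(abs(P[...,0]-.5758)<.06)&(abs(P[...,1]-.022)<.045)
a=np.radians(13.3);q=(P[m][:,:2]-[.5758,.0222])*1000;q=np.stack([q@[np.cos(a),np.sin(a)],q@[-np.sin(a),np.cos(a)]],1)
print(len(q),np.percentile(q,[.5,99.5],axis=0).round(1))
cv2.imwrite('pics/w4c.png',cv2.resize(p[150:400,160:400],None,fx=2.4,fy=2.4)[:,:,::-1])
E
```

```text
cass
rect [576.2  20.9] [70.2 40.4] 13.34 n 8145 px [233 218  91 136] z 0.1449
dp [0.012 0.012 0.016] ang [-0.0005  0.001  -0.    ] pos [0.5778 0.0223 0.3066] t 5.35 op 0.0382 F [ 1.   0.1 -0.9]
2541 [[-42.6 -30. ]
 [ 40.2  29.9]]
```

View pics/w4c.png

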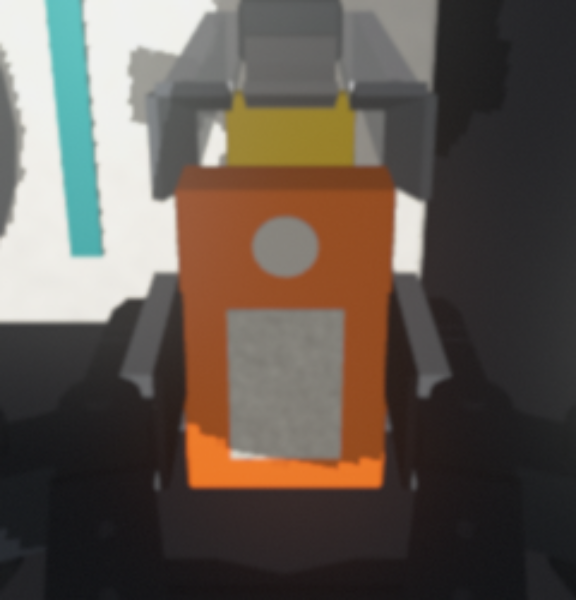

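The crop shows the cassette about 1.3 mm to the -y side and 2 mm too far +x compared with the well. I'll correct that and descend.

>>> jog_arm:
  targets:
    - {"dp":[0.0215,0.0135,0.0],"angular":[0,0.001,0],"gripper":-1}
    - {"dp":[0.0215,0.0135,0.1],"angular":[0,0.001,0],"gripper":-1}
    - {"dp":[0.0215,0.0135,0.2],"angular":[0,0.001,0],"gripper":-1}
    - {"dp":[0.0215,0.0135,0.25],"angular":[0,0.001,0],"gripper":-1}
    - {"dp":[0.0215,0.0135,0.3],"angular":[0,0.001,0],"gripper":-1}
    - {"dp":[0.0215,0.0135,0.3],"angular":[0,0.001,0],"gripper":-1}

```text
time: 6.1
position: [0.5742, 0.0223, 0.2749]
tcp_rot: [-0.116, 0.993, -0.001, -0.001]
wrist_force: [1.5, -0.4, -0.7]
opening: 0.0387
finger_force: 61.9
```

>>> jog_arm:
  targets:
    - {"dp":[0,0,0.04],"angular":[0,0,0],"gripper":-1}
    - {"dp":[0,0,0.08],"angular":[0,0,0],"gripper":-1}
    - {"dp":[0,0,0.12],"angular":[0,0,0],"gripper":-1}
    - {"dp":[0,0,0.12],"angular":[0,0,0],"gripper":-1}

```text
time: 6.6
position: [0.5742, 0.0222, 0.2633]
tcp_rot: [-0.115, 0.993, -0.001, -0.001]
wrist_force: [0.2, 0.3, 2.0]
opening: 0.0388
finger_force: 62.2
```

>>> jog_arm:
  targets:
    - {"dp":[0,0,0.05],"angular":[0,0,0],"gripper":-1}
    - {"dp":[0,0,0.1],"angular":[0,0,0],"gripper":-1}
    - {"dp":[0,0,0.15],"angular":[0,0,0],"gripper":-1}
    - {"dp":[0,0,0.15],"angular":[0,0,0],"gripper":-1}

```text
time: 7.1
position: [0.5742, 0.0223, 0.2479]
tcp_rot: [-0.116, 0.993, -0.001, -0.001]
wrist_force: [2.5, -0.9, 2.0]
opening: 0.0382
finger_force: 62.1
```

>>> jog_arm:
  targets:
    - {"dp":[0,0,0.03],"angular":[0,0,0],"gripper":-1}
    - {"dp":[0,0,0.065],"angular":[0,0,0],"gripper":-1}
    - {"dp":[0,0,0.065],"angular":[0,0,0],"gripper":-1}
    - {"dp":[0,0,0.065],"angular":[0,0,0],"gripper":-1}

```text
time: 7.6
position: [0.5742, 0.0223, 0.242]
tcp_rot: [-0.115, 0.993, -0.001, -0.001]
wrist_force: [0.6, 0.3, 4.2]
opening: 0.0387
finger_force: 62.4
```

```bash
python3 - <<'E'
from h import *
c=get_calibration('wrist');p,d,P=grab('wrist','w5.png');s=sense()
m,w=fit(p,P,4,20,110,.082,c)
Z=P[...,2][m];print(np.percentile(Z,[5,25,50,75,95]).round(4),s['position'],s['wrist_force'])
E
```

```text
rect [573.1  20.9] [68.3 39.9] 13.3 n 5722 px [234 222  90 132] z 0.0809
[0.08   0.0805 0.0809 0.0813 0.0819] [0.57414862 0.02228331 0.24196203] [1.13427237 0.11194146 4.86032665]
```

>>> jog_arm:
  targets:
    - {"dp":[0,0,0],"angular":[0,0,0],"gripper":0.2}
    - {"dp":[0,0,0],"angular":[0,0,0],"gripper":0.2}
    - {"dp":[0,0,0],"angular":[0,0,0],"gripper":0.2}

```text
time: 8.02
position: [0.5737, 0.0222, 0.2413]
tcp_rot: [-0.116, 0.993, -0.001, -0.002]
wrist_force: [1.3, -0.7, 0.5]
opening: 0.0513
finger_force: 0.0
```

>>> jog_arm:
  targets:
    - {"dp":[0,0,-0.2],"angular":[0,0,0],"gripper":0.2}
    - {"dp":[0,0,-0.6],"angular":[0,0,0],"gripper":0.2}
    - {"dp":[0,0,-1],"angular":[0,0,0],"gripper":0.2}
    - {"dp":[0,0,-1],"angular":[0,0,0],"gripper":0.2}

```text
time: 8.52
position: [0.5755, 0.0224, 0.3453]
tcp_rot: [-0.115, 0.993, -0.001, 0.002]
wrist_force: [0.4, 0.8, -0.5]
opening: 0.0513
finger_force: 0.0
```

```bash
python3 - <<'E'
from h import *
c=get_calibration('wrist');p,d,P=grab('wrist','w6.png');s=sense()
m,w=fit(p,P,4,20,110,.086,c)
Z=P[...,2][m];print(np.percentile(Z,[5,25,50,75,95]).round(4))
q=P[m];A=np.c_[q[:,:2]-q[:,:2].mean(0),np.ones(len(q))];print('tilt',np.linalg.lstsq(A,q[:,2],rcond=None)[0].round(4))
plan(.432,.2495,.343,74)
E
```

```text
rect [574.1  21. ] [65.9 39.5] 13.83 n 2430 px [253 171  54  85] z 0.0853
[0.0842 0.0849 0.0853 0.0857 0.0864]
tilt [-0.1743 -0.044   0.0862]
dp [ 8.670e-01  2.537e+00 -2.000e-03] ang [-0.0004  0.0002  0.1626] pos [0.5746 0.0224 0.3431] t 8.57 op 0.0512 F [-0.7  0.9  0.2]
```

View pics/w6.png

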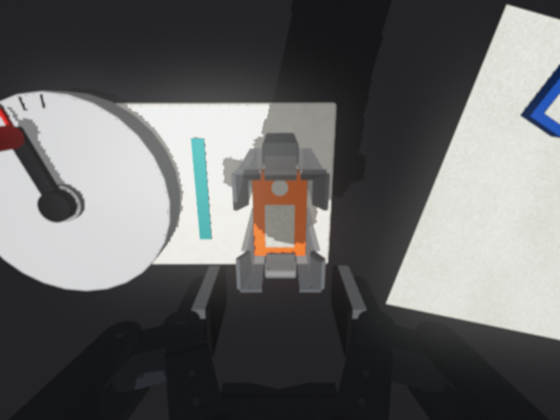

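Orange is held under the catches, with its top at about 86 mm and flat at (280,218). Next is blue.

>>> jog_arm:
  targets:
    - {"dp":[0.29,0.85,0],"angular":[0,0,0.05],"gripper":0.45}
    - {"dp":[0.29,0.85,0],"angular":[0,0,0.1],"gripper":0.45}
    - {"dp":[0.29,0.85,0],"angular":[0,0,0.163],"gripper":0.45}
    - {"dp":[0.29,0.85,0],"angular":[0,0,0.163],"gripper":0.45}

```text
time: 9.07
position: [0.5259, 0.0988, 0.3404]
tcp_rot: [0.139, 0.99, -0.002, -0.002]
wrist_force: [0.7, 1.0, -0.8]
opening: 0.0618
finger_force: 0.0
```

```bash
python3 - <<'E'
from h import *
c=get_calibration('wrist');p,d,P=grab('wrist','w7.png')
fit(p,P,100,125,110,.014,c);plan(.432,.2495,.33,73.6)
E
```

```text
rect [434.8 246.3] [41.5 59.6] 73.99 n 2480 px [399   0  59  83] z 0.0133
dp [1.32  1.195 0.106] ang [-0.0012 -0.0011  0.0025] pos [0.5262 0.0984 0.3407] t 9.12 op 0.0623 F [-0.1 -0.4 -1. ]
```

>>> jog_arm:
  targets:
    - {"dp":[0.66,0.6,0.05],"angular":[-0.001,-0.001,0.002],"gripper":0.45}
    - {"dp":[0.66,0.6,0.05],"angular":[-0.001,-0.001,0.002],"gripper":0.45}

```text
time: 9.38
position: [0.4783, 0.1764, 0.3359]
tcp_rot: [0.141, 0.99, 0.0, -0.0]
wrist_force: [0.4, 0.1, 0.3]
opening: 0.0621
finger_force: 0.0
```

>>> jog_arm:
  targets:
    - {"dp":[0.66,0.6,0.4],"angular":[0,0,0],"gripper":0.45}
    - {"dp":[0.66,0.6,0.8],"angular":[0,0,0],"gripper":0.45}
    - {"dp":[0.66,0.6,0.8],"angular":[0,0,0],"gripper":0.45}
    - {"dp":[0.66,0.6,0.8],"angular":[0,0,0],"gripper":0.45}

```text
time: 9.88
position: [0.4344, 0.2498, 0.2567]
tcp_rot: [0.143, 0.99, -0.0, 0.001]
wrist_force: [-0.5, 0.0, 0.9]
opening: 0.0619
finger_force: 0.0
```

```bash
python3 - <<'E'
from h import *
c=get_calibration('wrist');p,d,P=grab('wrist','w8.png')
fit(p,P,100,125,110,.014,c);plan(.432,.2495,.1745,73.6)
E
```

```text
rect [430.9 249.6] [38.2 66.3] 73.68 n 3081 px [249 174  58  91] z 0.0132
dp [ 0.031 -0.011  0.83 ] ang [ 0.0005  0.001  -0.0006] pos [0.435  0.2497 0.2575] t 9.93 op 0.0623 F [-0.1  0.1  0.7]
```

>>> jog_arm:
  targets:
    - {"dp":[0.036,-0.01,0.5],"angular":[0.0005,0.001,-0.0006],"gripper":0.3}
    - {"dp":[0.036,-0.01,0.825],"angular":[0.0005,0.001,-0.0006],"gripper":0.3}
    - {"dp":[0.036,-0.01,0.825],"angular":[0.0005,0.001,-0.0006],"gripper":0.3}
    - {"dp":[0.036,-0.01,0.825],"angular":[0.0005,0.001,-0.0006],"gripper":0.3}

```text
time: 10.42
position: [0.4315, 0.2506, 0.176]
tcp_rot: [0.143, 0.99, 0.001, 0.001]
wrist_force: [-0.2, 0.2, -0.2]
opening: 0.0558
finger_force: 0.0
```

>>> jog_arm:
  targets:
    - {"dp":[0,0,0.015],"angular":[0,0,0],"gripper":-1}
    - {"dp":[0,0,0.015],"angular":[0,0,0],"gripper":-1}
    - {"dp":[0,0,0.015],"angular":[0,0,0],"gripper":-1}
    - {"dp":[0,0,0.015],"angular":[0,0,0],"gripper":-1}
    - {"dp":[0,0,0.015],"angular":[0,0,0],"gripper":-1}
    - {"dp":[0,0,0.015],"angular":[0,0,0],"gripper":-1}

```text
time: 11.18
position: [0.4313, 0.2512, 0.175]
tcp_rot: [0.142, 0.99, 0.001, 0.001]
wrist_force: [1.1, -0.5, 7.5]
opening: 0.0387
finger_force: 60.6
```

>>> jog_arm:
  targets:
    - {"dp":[0,0,-0.5],"angular":[0,0,0],"gripper":-1}
    - {"dp":[0,0,-1],"angular":[0,0,0],"gripper":-1}
    - {"dp":[0,0,-1],"angular":[0,0,0],"gripper":-1}

```text
time: 11.55
position: [0.432, 0.2518, 0.2778]
tcp_rot: [0.142, 0.99, 0.004, 0.003]
wrist_force: [0.5, -0.1, -1.6]
opening: 0.0383
finger_force: 60.9
```

```bash
python3 - <<'E'
from h import *
plan(.5752,.0225,.306,103.3)
E
```

```text
dp [-2.02  -1.796 -0.286] ang [ 0.0021  0.0023 -0.1646] pos [0.432  0.2518 0.2778] t 11.55 op 0.0383 F [ 0.5 -0.1 -1.6]
```

>>> jog_arm:
  targets:
    - {"dp":[-0.6,-0.55,-0.3],"angular":[0,0,0],"gripper":-1}
    - {"dp":[-1,-0.9,-0.5],"angular":[0.001,0.001,0],"gripper":-1}
    - {"dp":[-1,-0.9,-0.5],"angular":[0.001,0.001,0],"gripper":-1}

```text
time: 11.92
position: [0.5028, 0.1322, 0.324]
tcp_rot: [0.145, 0.989, -0.002, -0.001]
wrist_force: [-0.2, 0.8, -1.2]
opening: 0.0387
finger_force: 60.8
```

>>> jog_arm:
  targets:
    - {"dp":[-0.6,-0.55,0],"angular":[0,0,-0.055],"gripper":-1}
    - {"dp":[-1,-0.9,0],"angular":[0,0,-0.11],"gripper":-1}
    - {"dp":[-1.0,-0.9,0],"angular":[0,0,-0.165],"gripper":-1}
    - {"dp":[-1.0,-0.9,0],"angular":[0,0,-0.165],"gripper":-1}
    - {"dp":[-1.0,-0.9,0],"angular":[0,0,-0.165],"gripper":-1}

```text
time: 12.55
position: [0.5709, 0.0237, 0.322]
tcp_rot: [-0.116, 0.993, -0.0, -0.004]
wrist_force: [0.2, 0.6, -0.8]
opening: 0.0383
finger_force: 60.9
```

```bash
python3 - <<'E'
from h import *
c=get_calibration('wrist');p,d,P=grab('wrist','w9.png');s=sense()
fit(p,P,100,125,110,s['position'][2]-.1605,c);plan(.5752,.0225,.306,103.3)
E
```

```text
rect [568.2  22. ] [69.  39.8] 13.31 n 7432 px [235 219  90 134] z 0.1601
dp [-0.04  -0.024  0.161] ang [ 0.0001 -0.0023  0.0007] pos [0.5708 0.0239 0.3221] t 12.6 op 0.0384 F [-0.5 -0.2 -0.4]
```

>>> jog_arm:
  targets:
    - {"dp":[-0.043,-0.02,0.1],"angular":[0,-0.0023,0.0007],"gripper":-1}
    - {"dp":[-0.043,-0.02,0.13],"angular":[0,-0.0023,0.0007],"gripper":-1}
    - {"dp":[-0.043,-0.02,0.13],"angular":[0,-0.0023,0.0007],"gripper":-1}

```text
time: 12.98
position: [0.5759, 0.0212, 0.3089]
tcp_rot: [-0.115, 0.993, -0.0, -0.0]
wrist_force: [-0.4, 0.2, -0.9]
opening: 0.0383
finger_force: 60.8
```

```bash
python3 - <<'E'
from h import *
c=get_calibration('wrist');p,d,P=grab('wrist');s=sense()
fit(p,P,100,125,110,s['position'][2]-.1605,c);plan(.5752,.0225,.306,103.3)
cv2.imwrite('pics/w10c.png',cv2.resize(p[150:400,160:400],None,fx=2.4,fy=2.4)[:,:,::-1])
E
```

```text
rect [574.4  19.6] [69.2 39.9] 13.28 n 7387 px [235 219  90 134] z 0.147
dp [0.005 0.016 0.032] ang [-0.0003  0.0002 -0.0002] pos [0.576  0.0211 0.3092] t 13.03 op 0.0382 F [-0.6 -0.2 -0.5]
```

View pics/w10c.png

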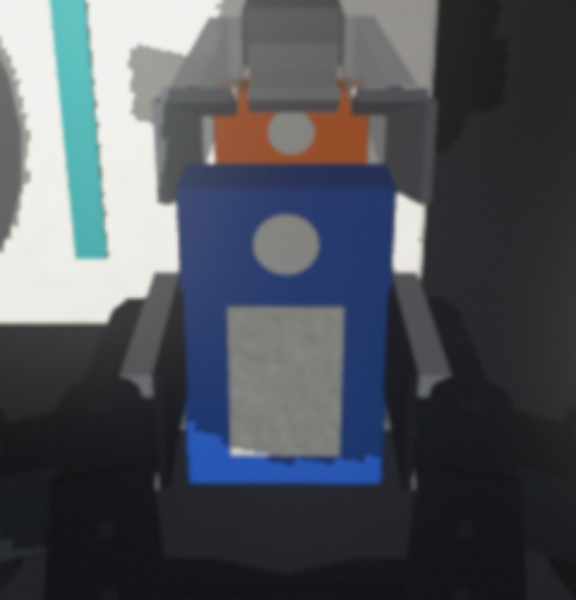

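The blue crop shows the same ~1.5 mm lateral offset as before (blue at 286, lead-ins at 294). I'll correct and descend.

>>> jog_arm:
  targets:
    - {"dp":[0.006,0.016,0.0],"angular":[0,0,0],"gripper":-1}
    - {"dp":[0.006,0.016,0.1],"angular":[0,0,0],"gripper":-1}
    - {"dp":[0.006,0.016,0.2],"angular":[0,0,0],"gripper":-1}
    - {"dp":[0.006,0.016,0.28],"angular":[0,0,0],"gripper":-1}
    - {"dp":[0.006,0.016,0.33],"angular":[0,0,0],"gripper":-1}
    - {"dp":[0.006,0.016,0.33],"angular":[0,0,0],"gripper":-1}

```text
time: 13.78
position: [0.5751, 0.0223, 0.2759]
tcp_rot: [-0.115, 0.993, -0.0, 0.0]
wrist_force: [-0.1, -0.3, 0.1]
opening: 0.0385
finger_force: 60.8
```

>>> jog_arm:
  targets:
    - {"dp":[0,0,0.04],"angular":[0,0,0],"gripper":-1}
    - {"dp":[0,0,0.08],"angular":[0,0,0],"gripper":-1}
    - {"dp":[0,0,0.12],"angular":[0,0,0],"gripper":-1}
    - {"dp":[0,0,0.12],"angular":[0,0,0],"gripper":-1}

```text
time: 14.28
position: [0.5758, 0.0222, 0.2651]
tcp_rot: [-0.115, 0.993, -0.001, 0.002]
wrist_force: [1.3, -0.4, 2.9]
opening: 0.0383
finger_force: 61.3
```

>>> jog_arm:
  targets:
    - {"dp":[0,0,0.05],"angular":[0,0,0],"gripper":-1}
    - {"dp":[0,0,0.1],"angular":[0,0,0],"gripper":-1}
    - {"dp":[0,0,0.15],"angular":[0,0,0],"gripper":-1}
    - {"dp":[0,0,0.15],"angular":[0,0,0],"gripper":-1}

```text
time: 14.78
position: [0.5758, 0.0221, 0.25]
tcp_rot: [-0.115, 0.993, -0.001, 0.002]
wrist_force: [1.0, -0.7, 2.2]
opening: 0.0383
finger_force: 61.5
```

>>> jog_arm:
  targets:
    - {"dp":[0,0,0.04],"angular":[0,0,0],"gripper":-1}
    - {"dp":[0,0,0.08],"angular":[0,0,0],"gripper":-1}
    - {"dp":[0,0,0.08],"angular":[0,0,0],"gripper":-1}
    - {"dp":[0,0,0.08],"angular":[0,0,0],"gripper":-1}

```text
time: 15.28
position: [0.5759, 0.0221, 0.2422]
tcp_rot: [-0.115, 0.993, -0.001, 0.002]
wrist_force: [0.0, 0.1, 5.0]
opening: 0.0385
finger_force: 61.8
```

```bash
python3 - <<'E'
from h import *
c=get_calibration('wrist');p,d,P=grab('wrist');s=sense()
m,w=fit(p,P,100,125,110,.082,c)
print(np.percentile(P[...,2][m],[5,25,50,75,95]).round(4));plan(.5752,.0225,.241,103.3)
E
```

```text
rect [574.7  20.8] [68.3 39.1] 12.88 n 5547 px [235 220  89 132] z 0.0804
[0.0795 0.08   0.0804 0.0808 0.0814]
dp [0.006 0.005 0.012] ang [-0.0004  0.0009 -0.0003] pos [0.5759 0.0222 0.2422] t 15.32 op 0.0384 F [-0.   0.3  5.7]
```

>>> jog_arm:
  targets:
    - {"dp":[0,0,0],"angular":[0,0,0],"gripper":0.2}
    - {"dp":[0,0,0],"angular":[0,0,0],"gripper":0.2}
    - {"dp":[0,0,0],"angular":[0,0,0],"gripper":0.2}

```text
time: 15.7
position: [0.5751, 0.0223, 0.2411]
tcp_rot: [-0.115, 0.993, -0.0, 0.0]
wrist_force: [0.4, 0.3, 0.0]
opening: 0.051
finger_force: 0.0
```

>>> jog_arm:
  targets:
    - {"dp":[0,0,-0.2],"angular":[0,0,0],"gripper":0.2}
    - {"dp":[0,0,-0.6],"angular":[0,0,0],"gripper":0.2}
    - {"dp":[0,0,-1],"angular":[0,0,0],"gripper":0.2}
    - {"dp":[0,0,-1],"angular":[0,0,0],"gripper":0.2}

```text
time: 16.2
position: [0.5764, 0.0223, 0.3449]
tcp_rot: [-0.115, 0.993, -0.0, 0.004]
wrist_force: [0.8, -0.2, 0.7]
opening: 0.0512
finger_force: 0.0
```

```bash
python3 - <<'E'
from h import *
c=get_calibration('wrist');p,d,P=grab('wrist','w11.png');s=sense()
m,w=fit(p,P,100,125,110,.086,c,(200,350,100,330))
print(np.percentile(P[...,2][m],[5,25,50,75,95]).round(4))
plan(.66,-.15,.37,103.3)
E
```

```text
rect [576.3  21. ] [65.2 38.7] 13.57 n 2175 px [253 172  53  84] z 0.0853
[0.0843 0.0849 0.0853 0.0857 0.0863]
dp [-0.428 -1.871 -0.268] ang [-0.0004  0.0013 -0.0003] pos [0.5755 0.0223 0.3428] t 16.25 op 0.051 F [ 0.1 -1.  -0.7]
```

Blue is caught too, with its top at 86 mm and flat. Now the dial.

>>> jog_arm:
  targets:
    - {"dp":[-0.21,-0.94,-0.14],"angular":[0,0,0],"gripper":-0.1}
    - {"dp":[-0.21,-0.94,-0.14],"angular":[0,0.001,0],"gripper":-0.1}

```text
time: 16.5
position: [0.6172, -0.0671, 0.3545]
tcp_rot: [-0.114, 0.993, -0.001, -0.002]
wrist_force: [-0.7, 0.3, -0.2]
opening: 0.0384
finger_force: 0.0
```

>>> jog_arm:
  targets:
    - {"dp":[-0.21,-0.94,-0.14],"angular":[0,0,0],"gripper":-0.1}
    - {"dp":[-0.21,-0.94,-0.14],"angular":[0,0,0],"gripper":-0.1}
    - {"dp":[-0.21,-0.94,-0.14],"angular":[0,0,0],"gripper":-0.1}
    - {"dp":[-0.21,-0.94,-0.14],"angular":[0,0,0],"gripper":-0.1}

```text
time: 17.0
position: [0.6588, -0.1499, 0.3678]
tcp_rot: [-0.116, 0.993, 0.0, -0.002]
wrist_force: [0.3, 1.2, 0.3]
opening: 0.0382
finger_force: 0.0
```

```bash
cat >> h.py <<'E'
def dial(p,P,c,piv=None):
    hsv=cv2.cvtColor(p,cv2.COLOR_RGB2HSV);H,S,V=[hsv[...,i].astype(int) for i in range(3)];Z=P[...,2]
    near=np.hypot(P[...,0]-.618,P[...,1]+.157)<.11
    if piv is None:
        m=(near&(abs(Z-.0455)<.004)).astype(np.uint8);m=cv2.morphologyEx(m,cv2.MORPH_CLOSE,np.ones((9,9)))
        cs=max(cv2.findContours(m,0,1)[0],key=cv2.contourArea)[:,0];w=P[cs[:,1],cs[:,0]];w=w[abs(w[:,2]-.0455)<.004][:,:2]
        f=lambda q:np.hypot(*(w-q[:2]).T)-q[2]
        from scipy.optimize import least_squares
        q=least_squares(f,[.618,-.157,.09],loss='soft_l1',f_scale=.001).x;print('drum',q.round(4),len(w));piv=q[:2]
    red=near&((H<7)|(H>173))&(S>110)
    k=red&(Z>.09)&(Z<.105);kn=P[k][:,:2];kn=(kn.min(0)+kn.max(0))/2 if len(kn) else None
    po=P[red&(Z>.04)&(Z<.075)][:,:2];g=P[near&(H>45)&(H<85)&(S>90)&(abs(Z-.046)<.006)][:,:2]
    r=cv2.minAreaRect((g*1000).astype(np.float32));print('mark rect',r)
    out={}
    for n,q in(('knob',kn),('pointer',po[np.hypot(*(po-piv).T)>.072].mean(0) if len(po) else None),('mark',np.array(r[0])/1000),('markmean',g.mean(0))):
        if q is None: continue
        e=q-piv;print(n,q.round(4),'r',np.hypot(*e).round(4),'ang',round((np.degrees(np.arctan2(e[1],e[0]))-193.3)%360,2));
    return piv
E
python3 - <<'E'
from h import *
c=get_calibration('wrist');p,d,P=grab('wrist','w12.png');dial(p,P,c)
plan(.66,-.15,.37,103.3);np.savez('w12.npz',p=p,P=P,d=d)
E
```

```text
drum [ 0.6188 -0.1579  0.0887] 588
mark rect ((632.7906494140625, -239.3199005126953), (17.48699951171875, 24.54961585998535), 13.654236793518066)
knob [ 0.569  -0.1901] r 0.0593 ang 19.6
pointer [ 0.5546 -0.1995] r 0.0765 ang 19.7
mark [ 0.6328 -0.2393] r 0.0827 ang 86.48
markmean [ 0.6335 -0.2405] r 0.0839 ang 86.85
dp [-0.01  -0.01  -0.018] ang [ 0.0004 -0.0013  0.0003] pos [ 0.6588 -0.1492  0.3682] t 17.05 op 0.0383 F [ 0.7 -0.1  0.1]
```

View pics/w12.png

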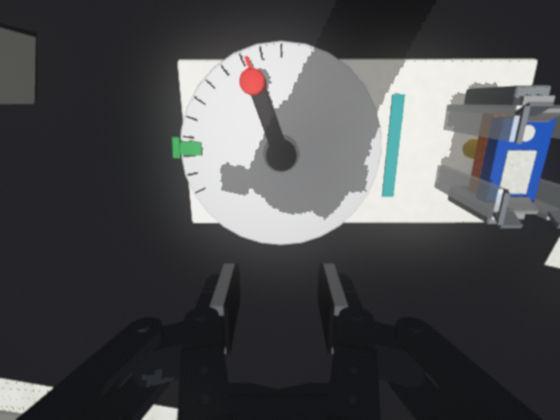

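The view shows the pivot at (281,155), the knob at (252,81) and the green mark at (190,148). The lever needs to swing about 67°.

```bash
python3 - <<'E'
from h import *
z=np.load('w12.npz');p=z['p'];s=sense();print(s['q'])
c=get_calibration('wrist');T=np.array(c['world_from_camera'])
hsv=cv2.cvtColor(p,cv2.COLOR_RGB2HSV);H,S,V=[hsv[...,i].astype(int) for i in range(3)]
def proj(m,zz):
    v,u=np.nonzero(m);d=np.stack([(u-c['cx'])/c['fx'],(v-c['cy'])/c['fy'],np.ones(len(u))],1)@T[:3,:3].T
    return (T[:3,3]+d*((zz-T[2,3])/d[:,2])[:,None])[:,:2]
b=np.zeros(H.shape,bool);b[120:180,160:215]=1
w=proj(b&(H>45)&(H<85)&(S>90),.046)-[.6188,-.1579]
r=np.hypot(*w.T);a=(np.degrees(np.arctan2(w[:,1],w[:,0]))-193.3)%360
for lo in np.arange(.066,.1,.004):
    k=(r>=lo)&(r<lo+.004)
    if k.sum():print(lo.round(3),k.sum(),a[k].min().round(1),a[k].max().round(1),a[k].mean().round(1))
plan(.5685,-.1906,.30,122.95)
E
```

```text
[ 0.03914687  0.47672394  0.17105075  1.51288177 -0.08456241  1.16358101
  2.02934191]
0.07 48 83.6 91.4 87.6
0.074 65 83.2 91.4 87.4
0.078 59 83.6 91.3 87.3
0.082 58 84.0 91.2 87.8
0.086 75 81.7 93.4 87.1
0.09 94 81.5 93.4 87.6
0.094 46 81.5 93.2 87.6
dp [ 0.971 -0.195  0.686] ang [ 0.0006 -0.0012 -0.1088] pos [ 0.6588 -0.1492  0.3682] t 17.05 op 0.0383 F [ 0.7 -0.1  0.1]
```

>>> jog_arm:
  targets:
    - {"dp":[0.5,-0.1,0.3],"angular":[0,0,0.06],"gripper":-0.1}
    - {"dp":[0.97,-0.195,0.686],"angular":[0,0,0.12],"gripper":-0.1}
    - {"dp":[0.97,-0.195,0.686],"angular":[0,0,0.18],"gripper":-0.1}
    - {"dp":[0.97,-0.195,0.686],"angular":[0,0,0.24],"gripper":-0.1}
    - {"dp":[0.97,-0.195,0.686],"angular":[0,0,0.3],"gripper":-0.1}
    - {"dp":[0.97,-0.195,0.686],"angular":[0,0,0.35],"gripper":-0.1}
    - {"dp":[0.97,-0.195,0.686],"angular":[0,0,0.4],"gripper":-0.1}
    - {"dp":[0.97,-0.195,0.686],"angular":[0,0,0.45],"gripper":-0.1}
    - {"dp":[0.97,-0.195,0.686],"angular":[0,0,0.45],"gripper":-0.1}

```text
time: 18.18
position: [0.569, -0.1905, 0.3008]
tcp_rot: [0.556, 0.831, -0.001, -0.001]
wrist_force: [0.6, 0.2, 0.2]
opening: 0.0387
finger_force: 0.0
```

>>> jog_arm:
  targets:
    - {"dp":[0,0,0],"angular":[0,0,0.06],"gripper":-0.1}
    - {"dp":[0,0,0],"angular":[0,0,0.12],"gripper":-0.1}
    - {"dp":[0,0,0],"angular":[0,0,0.18],"gripper":-0.1}
    - {"dp":[0,0,0],"angular":[0,0,0.24],"gripper":-0.1}
    - {"dp":[0,0,0],"angular":[0,0,0.3],"gripper":-0.1}
    - {"dp":[0,0,0],"angular":[0,0,0.35],"gripper":-0.1}
    - {"dp":[0,0,0],"angular":[0,0,0.4],"gripper":-0.1}
    - {"dp":[0,0,0],"angular":[0,0,0.441],"gripper":-0.1}
    - {"dp":[0,0,0],"angular":[0,0,0.441],"gripper":-0.1}
    - {"dp":[0,0,0],"angular":[0,0,0.441],"gripper":-0.1}

```text
time: 19.42
position: [0.5691, -0.1918, 0.3011]
tcp_rot: [0.959, 0.285, -0.001, 0.0]
wrist_force: [-0.4, 1.1, -0.6]
opening: 0.0382
finger_force: 0.0
```

```bash
python3 - <<'E'
from h import *
c=get_calibration('wrist');p,d,P=grab('wrist','w13.png');s=sense();print(s['q'].round(2))
Z=P[...,2];hsv=cv2.cvtColor(p,cv2.COLOR_RGB2HSV);m=((hsv[...,0]<7)|(hsv[...,0]>173))&(hsv[...,1]>110)&(abs(Z-.1)<.006)
k=P[m];print('knob',m.sum(),(k.min(0)+k.max(0))/2,k.mean(0)) if m.any() else None
plan(.5685,-.1906,.24,122.95-180)
E
```

```text
[-0.34  0.54  0.81  1.78 -0.45  1.02 -0.35]
knob 724 [ 0.5692929  -0.19061791  0.09758098] [ 0.57000782 -0.18979344  0.09887803]
dp [ 0.004 -0.014  0.612] ang [-0.0001  0.0006  0.0004] pos [ 0.569  -0.192   0.3012] t 19.48 op 0.0388 F [-0.5  0.4 -0.5]
```

>>> jog_arm:
  targets:
    - {"dp":[0.004,-0.01,0.3],"angular":[0,0,0],"gripper":-0.1}
    - {"dp":[0.004,-0.01,0.6],"angular":[0,0,0],"gripper":-0.1}
    - {"dp":[0.004,-0.01,0.6],"angular":[0,0,0],"gripper":-0.1}

```text
time: 19.85
position: [0.5678, -0.1907, 0.2394]
tcp_rot: [0.959, 0.284, -0.003, -0.001]
wrist_force: [0.5, -0.6, 0.4]
opening: 0.0384
finger_force: 0.0
```

>>> jog_arm:
  targets:
    - {"dp":[0,0,0],"angular":[0,0,0],"gripper":-1}
    - {"dp":[0,0,0],"angular":[0,0,0],"gripper":-1}
    - {"dp":[0,0,0],"angular":[0,0,0],"gripper":-1}
    - {"dp":[0,0,0],"angular":[0,0,0],"gripper":-1}
    - {"dp":[0,0,0],"angular":[0,0,0],"gripper":-1}

```text
time: 20.48
position: [0.5691, -0.1918, 0.2425]
tcp_rot: [0.959, 0.283, -0.0, 0.001]
wrist_force: [-1.6, 0.2, 6.0]
opening: 0.0163
finger_force: 58.9
```

```bash
python3 - <<'E'
from h import *
s=sense();r=R.from_quat(s['tcp_rot'])
th0=np.radians(212.95);piv=np.array([.6188,-.158])
P0=piv+.06*np.array([np.cos(th0),np.sin(th0)])
for k in range(1,9):
    a=th0+np.radians(67.8)*k/8;d=piv+.06*np.array([np.cos(a),np.sin(a)])-P0
    print(k,(r.inv().apply([d[0],d[1],0])/.1).round(3),round(-67.8*k/8/180,4))
plan(P0[0],P0[1],.24,-57.05)
E
```

```text
1 [0.007 0.088 0.   ] -0.0471
2 [0.026 0.175 0.   ] -0.0942
3 [0.058 0.258 0.   ] -0.1412
4 [0.102 0.334 0.   ] -0.1883
5 [0.157 0.404 0.   ] -0.2354
6 [0.222 0.465 0.   ] -0.2825
7 [0.295 0.516 0.   ] -0.3296
8 [0.374 0.555 0.   ] -0.3767
dp [ 0.001 -0.014  0.025] ang [ 0.0005  0.0003 -0.0005] pos [ 0.5691 -0.1918  0.2425] t 20.48 op 0.0163 F [-1.6  0.2  6. ]
```

>>> jog_arm:
  targets:
    - {"dp":[0.007,0.088,0],"angular":[0,0,-0.0471],"gripper":-1}
    - {"dp":[0.026,0.175,0],"angular":[0,0,-0.0942],"gripper":-1}
    - {"dp":[0.058,0.258,0],"angular":[0,0,-0.1412],"gripper":-1}
    - {"dp":[0.102,0.334,0],"angular":[0,0,-0.1883],"gripper":-1}
    - {"dp":[0.157,0.404,0],"angular":[0,0,-0.2354],"gripper":-1}
    - {"dp":[0.222,0.465,0],"angular":[0,0,-0.2825],"gripper":-1}
    - {"dp":[0.295,0.516,0],"angular":[0,0,-0.3296],"gripper":-1}
    - {"dp":[0.374,0.555,0],"angular":[0,0,-0.3767],"gripper":-1}
    - {"dp":[0.374,0.555,0],"angular":[0,0,-0.3767],"gripper":-1}
    - {"dp":[0.374,0.555,0],"angular":[0,0,-0.3767],"gripper":-1}

```text
time: 21.72
position: [0.6317, -0.2166, 0.2425]
tcp_rot: [0.639, 0.769, 0.001, 0.001]
wrist_force: [2.2, 2.7, 4.4]
opening: 0.0163
finger_force: 58.9
```

```bash
python3 - <<'E'
from h import *
c=get_calibration('wrist');p,d,P=grab('wrist','w14.png');p2,d2,P2=grab('top','top2.png');s=sense()
dial(p2,P2,None,np.array([.6195,-.157]))
plan(.63,-.217,.24,10.8)
E
```

```text
mark rect ((0.0, 0.0), (0.0, 0.0), 0.0)
mark [0. 0.] r 0.6391 ang 332.48
markmean [nan nan] r nan ang nan
dp [-0.001 -0.018  0.025] ang [ 0.0009  0.0003 -0.0014] pos [ 0.6317 -0.2166  0.2425] t 21.82 op 0.0164 F [2.8 3.7 5.5]h.py:41: RuntimeWarning: Mean of empty slice.
  for n,q in(('knob',kn),('pointer',po[np.hypot(*(po-piv).T)>.072].mean(0) if len(po) else None),('mark',np.array(r[0])/1000),('markmean',g.mean(0))):
  ret = um.true_divide(
```

>>> jog_arm:
  targets:
    - {"dp":[0,0,0],"angular":[0,0,0],"gripper":-0.1}
    - {"dp":[0,0,0],"angular":[0,0,0],"gripper":-0.1}
    - {"dp":[0,0,0],"angular":[0,0,0],"gripper":-0.1}
    - {"dp":[0,0,0],"angular":[0,0,0],"gripper":-0.1}

```text
time: 22.32
position: [0.63, -0.218, 0.2409]
tcp_rot: [0.639, 0.77, -0.001, -0.0]
wrist_force: [-0.2, 0.1, -0.2]
opening: 0.0381
finger_force: 0.0
```

>>> jog_arm:
  targets:
    - {"dp":[0,0,-0.3],"angular":[0,0,0],"gripper":-0.1}
    - {"dp":[0,0,-0.7],"angular":[0,0,0],"gripper":-0.1}
    - {"dp":[-0.3,0,-1],"angular":[0,0,0],"gripper":-0.1}
    - {"dp":[-0.5,0,-1],"angular":[0,0,0],"gripper":-0.1}
    - {"dp":[-0.5,0,-1],"angular":[0,0,0],"gripper":-0.1}

```text
time: 22.95
position: [0.6388, -0.2687, 0.3403]
tcp_rot: [0.64, 0.769, -0.002, -0.001]
wrist_force: [0.3, -0.0, -1.2]
opening: 0.0387
finger_force: 0.0
```

```bash
python3 - <<'E'
from h import *
c=get_calibration('wrist');p,d,P=grab('wrist','w15.png')
dial(p,P,c);np.savez('w15.npz',p=p,P=P)
hsv=cv2.cvtColor(p,cv2.COLOR_RGB2HSV);H,S,V=[hsv[...,i].astype(int) for i in range(3)]
T=np.array(c['world_from_camera'])
def pr(m,zz):
    v,u=np.nonzero(m);dd=np.stack([(u-c['cx'])/c['fx'],(v-c['cy'])/c['fy'],np.ones(len(u))],1)@T[:3,:3].T
    w=T[:3,3]+dd*((zz-T[2,3])/dd[:,2])[:,None]-[.6188,-.1579,0]
    return np.hypot(w[:,0],w[:,1]),(np.degrees(np.arctan2(w[:,1],w[:,0]))-193.3)%360
r,a=pr((H>45)&(H<85)&(S>90)&(abs(P[...,2]-.044)<.006),.046)
for lo in np.arange(.066,.1,.004):
    k=(r>=lo)&(r<lo+.004)
    if k.sum():print('g',lo.round(3),k.sum(),a[k].min().round(1),a[k].max().round(1),a[k].mean().round(1))
red=((H<7)|(H>173))&(S>110)
r,a=pr(red&(P[...,2]>.04)&(P[...,2]<.075),.056)
for lo in np.arange(.066,.1,.004):
    k=(r>=lo)&(r<lo+.004)
    if k.sum():print('r',lo.round(3),k.sum(),a[k].mean().round(1))
print(np.median(P[...,2][red&(P[...,2]>.04)&(P[...,2]<.075)]))
E
```

```text
drum [ 0.6214 -0.1715  0.08  ] 685
mark rect ((634.14453125, -241.8217010498047), (17.17219352722168, 18.13332176208496), 10.996122360229492)
knob [ 0.6319 -0.2162] r 0.046 ang 89.96
pointer [nan nan] r nan ang nan
mark [ 0.6341 -0.2418] r 0.0715 ang 86.97
markmean [ 0.634  -0.2444] r 0.074 ang 86.48
g 0.074 4 83.8 85.0 84.2
g 0.078 35 83.3 87.4 85.4
g 0.082 51 83.4 90.1 86.2
g 0.086 77 81.6 91.6 86.8
g 0.09 101 81.6 92.6 87.1
g 0.094 32 81.9 92.4 86.9
r 0.074 7 89.0
r 0.078 8 89.1
0.05609775828687047h.py:41: RuntimeWarning: Mean of empty slice.
  for n,q in(('knob',kn),('pointer',po[np.hypot(*(po-piv).T)>.072].mean(0) if len(po) else None),('mark',np.array(r[0])/1000),('markmean',g.mean(0))):
  ret = um.true_divide(
```

View pics/w15.png

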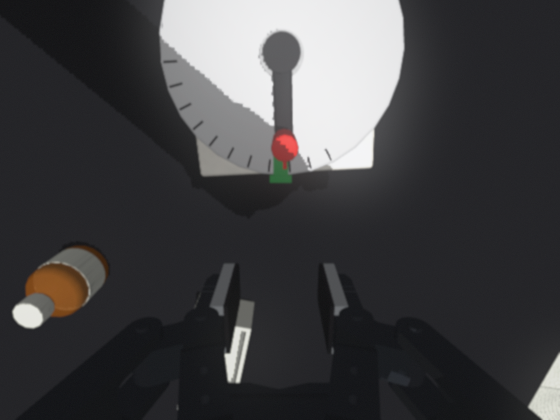

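The pointer sits at about 89°, just past the mark at about 87° (mark near (281,180), pointer near (287,165)). I'll nudge it back by 2 mm.

>>> jog_arm:
  targets:
    - {"dp":[0.5,-0.02,0],"angular":[0,0,0],"gripper":-0.1}
    - {"dp":[0.5,-0.02,0.2],"angular":[0,0,0],"gripper":-0.1}
    - {"dp":[0.5,-0.02,0.6],"angular":[0,0,0],"gripper":-0.1}
    - {"dp":[0.5,-0.02,0.97],"angular":[0,0,0],"gripper":-0.1}
    - {"dp":[0.5,-0.02,0.97],"angular":[0,0,0],"gripper":-0.1}
    - {"dp":[0.5,-0.02,0.97],"angular":[0,0,0],"gripper":-1}
    - {"dp":[0.5,-0.02,0.97],"angular":[0,0,0],"gripper":-1}
    - {"dp":[0.5,-0.02,0.97],"angular":[0,0,0],"gripper":-1}
    - {"dp":[0.5,-0.02,0.97],"angular":[0,0,0],"gripper":-1}
    - {"dp":[0.5,-0.02,0.97],"angular":[0,0,0],"gripper":-1}

```text
time: 24.25
position: [0.6289, -0.2181, 0.2453]
tcp_rot: [0.638, 0.77, -0.0, 0.001]
wrist_force: [1.6, 0.1, 2.8]
opening: 0.0157
finger_force: 59.1
```

>>> jog_arm:
  targets:
    - {"dp":[0,0,0],"angular":[0,0,0],"gripper":-0.1}
    - {"dp":[0,0,0],"angular":[0,0,0],"gripper":-0.1}
    - {"dp":[0,0,0],"angular":[0,0,0],"gripper":-0.1}
    - {"dp":[0,0,0],"angular":[0,0,0],"gripper":-0.1}
    - {"dp":[0,0,-0.3],"angular":[0,0,0],"gripper":-0.1}
    - {"dp":[0,0,-0.7],"angular":[0,0,0],"gripper":-0.1}
    - {"dp":[-0.3,0,-0.97],"angular":[0,0,0],"gripper":-0.1}
    - {"dp":[-0.5,0,-0.97],"angular":[0,0,0],"gripper":-0.1}
    - {"dp":[-0.5,0,-0.97],"angular":[0,0,0],"gripper":-0.1}

```text
time: 25.38
position: [0.6368, -0.269, 0.3402]
tcp_rot: [0.64, 0.769, -0.002, -0.001]
wrist_force: [-0.2, 0.7, -0.7]
opening: 0.0383
finger_force: 0.0
```

```bash
cat > chk.py <<'E'
from h import *
import sys
c=get_calibration('wrist');p,d,P=grab('wrist',sys.argv[1]);PV=np.array([.6188,-.1579])
hsv=cv2.cvtColor(p,cv2.COLOR_RGB2HSV);H,S,V=[hsv[...,i].astype(int) for i in range(3)]
T=np.array(c['world_from_camera'])
def pr(m,zz,t):
    v,u=np.nonzero(m);dd=np.stack([(u-c['cx'])/c['fx'],(v-c['cy'])/c['fy'],np.ones(len(u))],1)@T[:3,:3].T
    w=(T[:3,3]+dd*((zz-T[2,3])/dd[:,2])[:,None])[:,:2]-PV
    r=np.hypot(*w.T);a=(np.degrees(np.arctan2(w[:,1],w[:,0]))-193.3)%360
    for lo in np.arange(.05,.1,.006):
        k=(r>=lo)&(r<lo+.006)
        if k.sum():print(t,lo.round(3),k.sum(),a[k].min().round(1),a[k].max().round(1),a[k].mean().round(1))
Z=P[...,2];b=np.hypot(P[...,0]-PV[0],P[...,1]-PV[1])<.11
pr(b&(H>45)&(H<85)&(S>90)&(abs(Z-.044)<.006),.046,'g')
red=b&((H<7)|(H>173))&(S>110)
pr(red&(Z>.04)&(Z<.075),.056,'r')
k=P[red&(abs(Z-.1)<.004)][:,:2];q=(k.min(0)+k.max(0))/2-PV;print('knob',q+PV,(np.degrees(np.arctan2(q[1],q[0]))-193.3)%360)
# dark lever arm
m=b&(V<70)&(Z>.049)&(Z<.075);rr=np.hypot(P[...,0]-PV[0],P[...,1]-PV[1])
m&=(rr>.015)&(rr<.05)
w=P[m][:,:2]-PV;print('arm',m.sum(),np.median((np.degrees(np.arctan2(w[:,1],w[:,0]))-193.3)%360))
print(sense()['time'])
E
python3 chk.py w16.png
```

```text
g 0.074 17 83.5 90.7 87.9
g 0.08 62 83.7 90.6 87.5
g 0.086 123 81.4 92.4 86.9
g 0.092 85 81.5 92.2 87.0
r 0.074 13 85.3 86.5 85.8
r 0.08 4 85.4 86.5 85.9
knob [ 0.62861415 -0.21702006] 86.12536102731303
arm 0 nan
25.425
  return _methods._mean(a, axis=axis, dtype=dtype,
  ret = ret.dtype.type(ret / rcount)
```

>>> jog_arm:
  targets:
    - {"dp":[0.5,0.012,0],"angular":[0,0,0],"gripper":-0.1}
    - {"dp":[0.5,0.012,0.2],"angular":[0,0,0],"gripper":-0.1}
    - {"dp":[0.5,0.012,0.6],"angular":[0,0,0],"gripper":-0.1}
    - {"dp":[0.5,0.012,0.95],"angular":[0,0,0],"gripper":-0.1}
    - {"dp":[0.5,0.012,0.95],"angular":[0,0,0],"gripper":-0.1}
    - {"dp":[0.5,0.012,0.95],"angular":[0,0,0],"gripper":-1}
    - {"dp":[0.5,0.012,0.95],"angular":[0,0,0],"gripper":-1}
    - {"dp":[0.5,0.012,0.95],"angular":[0,0,0],"gripper":-1}
    - {"dp":[0.5,0.012,0.95],"angular":[0,0,0],"gripper":-1}
    - {"dp":[0.5,0.012,0.95],"angular":[0,0,0],"gripper":-1}

```text
time: 26.68
position: [0.6299, -0.218, 0.2473]
tcp_rot: [0.638, 0.77, -0.001, 0.001]
wrist_force: [-0.5, 1.2, 3.3]
opening: 0.0158
finger_force: 59.0
```

>>> jog_arm:
  targets:
    - {"dp":[0,0,0],"angular":[0,0,0],"gripper":-0.1}
    - {"dp":[0,0,0],"angular":[0,0,0],"gripper":-0.1}
    - {"dp":[0,0,0],"angular":[0,0,0],"gripper":-0.1}
    - {"dp":[0,0,0],"angular":[0,0,0],"gripper":-0.1}
    - {"dp":[0,0,-0.3],"angular":[0,0,0],"gripper":-0.1}
    - {"dp":[0,0,-0.7],"angular":[0,0,0],"gripper":-0.1}
    - {"dp":[-0.3,0,-0.95],"angular":[0,0,0],"gripper":-0.1}
    - {"dp":[-0.5,0,-0.95],"angular":[0,0,0],"gripper":-0.1}
    - {"dp":[-0.5,0,-0.95],"angular":[0,0,0],"gripper":-0.1}

```text
time: 27.8
position: [0.638, -0.2688, 0.3401]
tcp_rot: [0.64, 0.769, -0.002, -0.001]
wrist_force: [-0.0, -0.4, -0.7]
opening: 0.0382
finger_force: 0.0
```

```bash
python3 chk.py w17.png 2>/dev/null
```

```text
g 0.074 16 83.3 90.9 87.0
g 0.08 61 83.3 90.2 86.7
g 0.086 123 81.6 92.6 86.9
g 0.092 85 81.8 92.5 87.1
r 0.074 12 86.2 87.3 86.8
r 0.08 5 86.2 87.3 86.9
knob [ 0.62945499 -0.216778  ] 86.95764178798521
arm 1 81.29644510390608
27.85
```

```bash
python3 - <<'E'
from h import *
z=np.load('top1.npz');c=get_calibration('top');p,d,P=grab('top','top3.png')
for n,w in(('rack',(405,475,165,210)),('bottle',(398,430,228,256)),('box',(100,130,180,220))):
    a=z['p'][w[2]:w[3],w[0]:w[1]].astype(int);b=p[w[2]:w[3],w[0]:w[1]].astype(int);print(n,'pixels changed',(abs(a-b).max(-1)>60).sum())
m,_=fit(p,P,100,125,100,.086,c,(245,292,170,225))
print(finish_job())
E
```

```text
rack pixels changed 616
bottle pixels changed 9
box pixels changed 0
rect [578.2  22.8] [64.3 39.9] 13.13 n 156 px [259 185  19  26] z 0.0859
the job is handed in; nothing more can be done
None
```

Both cassettes are caught in the magazine, orange first and then blue on top (its top still reads about 86 mm). The lever pointer is within about 0.2° of the green mark by my measurement, and the job is handed in with the gripper clear. The slide box and bottle looked unchanged; many pixels changed around the tube rack in the final top view, probably the arm or its shadow. I did not look into that before handing in, though nothing in my moves went near the rack.

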